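Isolate a board test fixture and point out the faulty relay

ROBOT

A 6-joint arm with a two-finger parallel gripper is mounted at the origin on a cart in front of the work surface, level with it; the furniture and walls round the work are solid. World frame = base frame: x ahead of the robot, y to its left, z up, the work surface at z = 0. Lengths are in m, angles in rad, forces in N, time in s.
With the tool pointing down it reaches from about 0.35 to 0.975 m from the base axis. Payload 7.1 kg.
Tool frame: the origin (TCP) lies midway between the tips of the shut fingers; the grasp point (between the pads) lies 19 mm behind it (bot.tcp_to_grasp is the z of the grasp point in the tool frame, in m); z points along the fingers, y is the line along which they close (so a half turn about z gives the same grasp; the last joint's range is limited). The gripper opens to 88 mm and grips with 3 to 60 N. Pads are 20 mm wide; open, the fingers measure 115 mm over their backs; the gripper's body (75 mm by 178 mm) begins 61 mm behind the grasp point.
Start: joints at [1.207, 0.423, 1.63, -0, 1.089, -0.019], TCP at [0.211, 0.588, 0.223] pointing down, gripper open.
Joint ranges: [-3, 3], [-0.9, 2.11], [0.09, 2.58], [-1.31, 4.45], [0.11, 2.69], [-2.54, 2.54]. Speed limits (rad/s): [2.39, 2.39, 3.01, 3.14, 3.14, 3.14].

INTERFACE

Orientations are given as a rotation vector (axis times angle).
In Python, from station import bot gives the robot as it stands.
- The arm moves only by the tool apply_moves, never from a script. Its argument "series" is a list of rows, each an object with "delta_rot": the turn, a rotation vector about the tool's x, y, z in degrees, a list of three; "travel": the shift along the tool's x, y, z in mm, a list of three; "hand": the opening, from 0 (shut) to 1 (fully open). In form: [{"delta_rot": [wx, wy, wz], "travel": [x, y, z], "hand": hand}, ...]. A call has 1 to 8 rows; each row shifts and turns the commanded pose from where the row before left it, along the tool's axes as they then stand; what a row does not reach is not made up. A row lasts 1/10 s, in which the tool goes at most 50 mm and 8.59 degrees, less where a joint would pass 70% of its speed; a pose out of reach is approached as far as the arm can. A call with a gripper value outside its range is refused whole. The fingers move at their own pace and stop on an object; "squeeze" is the grip in N (left out, the last holds). Time passes only in rows, so rows that do not move let the fingers close. It gives the time, the measured TCP pose, the force, the opening and the grip force at its end, in the units of the state.
- bot.state(): the state, without advancing time (a new reading comes with each control period).
- bot.get_image(name): name is "scene" or "top" or "wrist"; returns the picture (480x640x3 uint8, blue, green, red); there is no depth.
- bot.camera_model(name): a dict with "fx", "fy", "cx", "cy" (pixels), "R" (3x3) and "t" (3): a world point X has camera coordinates R X + t; the wrist camera has in their place "mount" (4x4, takes a point from camera to tool coordinates, whose origin is the TCP and whose axes are the flange's). Camera axes: x right, y down, z forward; pixel columns grow to the right and rows downward; lengths in m; the calibration is good to about 2 mm. The wrist camera is an equidistant fisheye: a pixel r from the principal point sees the ray r / f radians off the axis. A picture is of the moment at which its call begins: read the wrist's pose just before it. camera_model takes no time and is no camera call.
- bot.job_done(): hands the job in; it is judged then, once.
The state is a dict: "clock": time; "joint_pos": joint angles; "joint_velocities": joint speeds; "tau": joint torques, N m; "eef_pos": TCP position; "tool_rot": TCP orientation; "force": force on the tool from outside, world axes, zero at the start; "moment": the same for the moment, N m; "opening": finger opening in m; "grip_force": force on a finger pad.
Only numpy, scipy, OpenCV 4.12 (cv2) and the standard library are available. Lean on these libraries where they do the work, as an engineer would, in place of code of your own. Each camera call takes 0.05 s, during which the arm holds its last target. There are 200 camera calls.

TASK

A relay on the board in the test fixture is faulty and has to be shown to the technician: first switch off the black power strip by pressing down the outer edge of the raised half of its red rocker, and only then push the fixture's clear cover all the way back by its yellow tab. Then point straight down at the blue relay with the fingertips about one to three centimetres above it, hold still there for two full seconds, and finish still pointing at it. Touch neither circuit board, and leave the tools, tape and reels on the bench where they lie.

Things in the scene. Friction and masses are not known exactly. Their poses are not given: they have to be found in the camera images.
- fixture: Fixed board test fixture: aluminium plate 246 x 164 mm with two side rails, tops 40 mm above the desk. Origin: centre of its underside. x runs along the rails from the front (low wall, two board bays with dark blue mats, yellow tab) to the back (light grey electronics housing); y across, z up. Bays: x -116 to -8 mm, y 2 to 70 mm and -70 to -2 mm, mat 11 mm above the desk, separated by a grey wall 20 mm high; front wall 22 mm high. The housing behind is 30 mm high.
- cover (a joint): Clear flat cover, 108 x 140 mm, upper face 36 mm above the desk, sliding in the rails: 0 = closed over both bays (it starts at 0 to 10 mm), 0.108 m = fully back over the housing (end stop). Moves along the fixture's +x; about 1.5 N of friction plus a little drag, no spring, it stays where it is left.
- cover_tab (a point): Middle of the front face of the cover's yellow tab, moves with the cover. The tab stands up from the cover's front edge: 70 mm wide (fixture y), 7 mm thick, from 39 to 62 mm above the desk; this point is 50 mm above the desk. Push it along the fixture's +x.
- strip: Fixed black power strip, 315 x 56 mm, top 42 mm above the desk. Origin: centre of its underside. Its y axis runs along the strip from the end with the red rocker (nearest the robot, rocker centre at x -1, y -107 mm) to the far end, where the fixture's black plug-in supply (32 mm high on top of the strip) sits at y 57 to 133 mm; x across, z up.
- strip_switch (a joint): Red rocker of the strip, 24 mm long (strip x) by 12 mm wide, pivoting about the strip's y direction at its middle: 0 = on (the half on the strip's -x side, which is the robot's left, stands up), 0.35 rad = off (that half pushed fully down, the other half risen). Damped: it takes 2 to 5 N pressed slowly (8 mm/s), 8 N or more at 20 mm/s; no spring, stays where left. It counts as off above 0.22.
- rocker_edge (a point): Outer edge of the rocker's raised half while on, 47 mm above the desk, 11 mm from the pivot towards the strip's -x (fixed to the strip). Fully pressed, this edge is 42 mm above the desk. Press down to 43 or 44 mm with only the rim of the fingertips on the rocker (their middle some 7 mm farther out along -x): fingertips reaching over the pivot block the other half, which rises 4 mm.
- relay_board: Loose small board, plate 22 x 60 mm, 14 mm high over all, lying in one of the two bays (either one). Carries one blue relay at one end and a row of four beige screw terminals 10 mm high. Origin: centre of its underside; y along it, z up.
- relay_top (a point): Centre of the top of the blue relay, 12 x 16 mm (16 along the board's length), top 14 mm above the board's underside, 25 mm above the desk. It lies at the end of the board away from the fixture's front.
- display_board: Loose green board, 55 x 80 mm, 15 mm high, with a white connector and a small display, lying in the other bay. Origin: centre of its underside. Bystander.
- flush_cutter: Bystander: orange flush cutter, 36 x 103 x 11 mm, loose; origin at the centre of its underside.
- screwdriver: Bystander: screwdriver with a green handle, 18 x 164 x 20 mm, loose; origin at the centre of its underside.
- tape: Bystander: roll of masking tape, 100 mm across, 25 mm high, loose; origin at the centre of its underside.
- green_reel: Bystander: green reel of braid, 38 mm across, 10 mm high, loose; origin at the centre of its underside.

How it is judged:
By the outcome, as a careful person would: the job done as asked, in the order asked, and still so for the second after the job is handed in, with the robot touching nothing.
It also fails if it takes over 48 s, if anything falls off the work surface, if the arm or the gripper's body presses on something with over 40 N, if the wrist force passes 120 N, or if a joint passes its speed limit or range.

## Working session

There is one attempt and no reset: what is moved stays moved. The work goes in short steps, Python scripts to look and compute and a tool call to move; the robot and the scene stay as the last step left them, time stands still between calls to the robot, and variables do not carry over. Pictures are saved under pics/ and viewed, at most 10 in all, crops included, and the job is handed in when it is done.

Besides the shell and the picture viewer there is one more tool, called as name([rows], argument=value, ...), one row to a line, values as JSON. apply_moves: Moves the arm, as the interface text tells. Its arguments: {"type":"object","properties":{"series":{"type":"array"},"squeeze":{"type":"number"}},"required":["series"]}

```bash
mkdir -p pics
python3 - <<'E'
from station import bot
import cv2
s=bot.state()
for k in s: print(k,s[k])
for n in("top","scene"):
    cv2.imwrite(f"pics/{n}0.png",bot.get_image(n)); print(n,bot.camera_model(n))
print(bot.camera_model("wrist"))
E
```

```text
clock 0.0
joint_pos [ 1.20698118e+00  4.23829724e-01  1.63068121e+00 -2.63681423e-05
  1.08859911e+00 -1.89562219e-02]
joint_velocities [-0.00146374  0.00087178  0.00032835  0.00011139 -0.00037899  0.00088753]
tau [-7.11500034e-04 -5.44629300e+01 -2.73660976e+01  6.43116049e-02
  2.29277147e-02 -1.04169035e-04]
eef_pos [0.21104993 0.58770043 0.22191209]
tool_rot [-5.38958122e-01 -3.09474613e+00  2.34677745e-03]
force [0.5562374  0.46940378 0.12748584]
moment [-0.00859805  0.02753098  0.0309721 ]
grip_force 0.0
opening 0.08787319934759462
top {'fx': 506.044022764692, 'fy': 506.044022764692, 'cx': 320.3470905571109, 'cy': 237.8327559198761, 'R': array([[ 0.0271194 , -0.99963093, -0.00159683],
       [-0.99139324, -0.02669118, -0.12816794],
       [ 0.12807802,  0.00505892, -0.99175119]]), 't': array([0.0086009 , 0.58371284, 1.15041143])}
scene {'fx': 519.8821669439849, 'fy': 519.8821669439849, 'cx': 332.37451955576074, 'cy': 243.36031286473346, 'R': array([[ 0.63506415, -0.7722761 , -0.01682721],
       [-0.36238262, -0.27861787, -0.88941043],
       [ 0.68218206,  0.57093057, -0.45679966]]), 't': array([-0.34112589,  0.29760288,  0.60721568])}
{'fx': 371.64829954431775, 'fy': 371.64829954431775, 'cx': 323.46059082969276, 'cy': 238.07370462165014, 'mount': array([[ 8.90533739e-04, -9.69297681e-01, -2.45888619e-01,
         6.65158111e-02],
       [ 9.99999432e-01,  1.00708639e-03, -3.48260419e-04,
        -1.43870080e-04],
       [ 5.85199099e-04, -2.45888169e-01,  9.69298027e-01,
        -1.62913887e-01],
       [ 0.00000000e+00,  0.00000000e+00,  0.00000000e+00,
         1.00000000e+00]])}
```

View pics/top0.png

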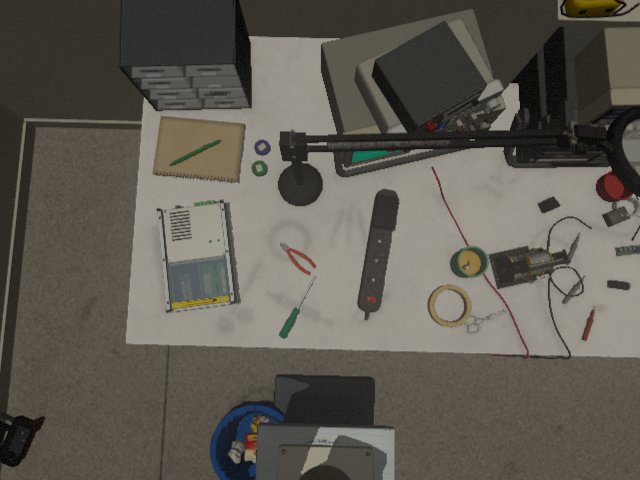

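View pics/scene0.png

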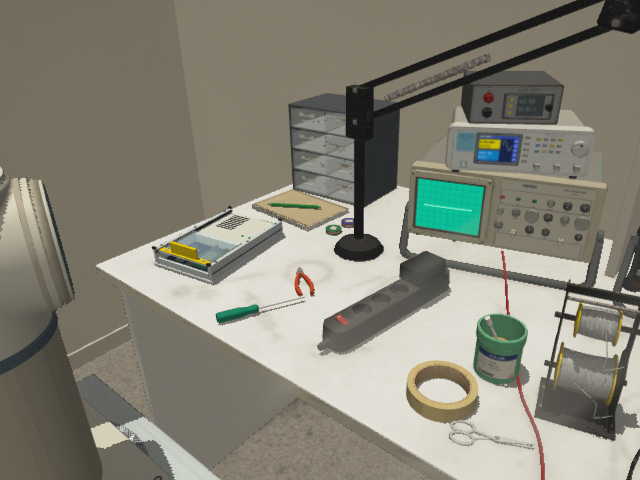

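```bash
cat > h.py <<'E'
import numpy as np, cv2
from station import bot
from scipy.spatial.transform import Rotation as Ro
def ray(name,uv,st=None):
    c=bot.camera_model(name); p=np.array([(uv[0]-c['cx'])/c['fx'],(uv[1]-c['cy'])/c['fy']])
    if name!='wrist':
        return -c['R'].T@c['t'], c['R'].T@np.r_[p,1]
    th=np.hypot(*p); d=np.r_[p/max(th,1e-9)*np.sin(th),np.cos(th)]
    R=Ro.from_rotvec(st['tool_rot']).as_matrix(); M=c['mount']
    return R@M[:3,3]+st['eef_pos'], R@M[:3,:3]@d
def at(name,uv,z,st=None):
    o,d=ray(name,uv,st); return (o+d*(z-o[2])/d[2]).round(4)
def proj(X,st):
    c=bot.camera_model('wrist');R=Ro.from_rotvec(st['tool_rot']).as_matrix();M=c['mount']
    q=M[:3,:3].T@(R.T@(np.array(X)-st['eef_pos'])-M[:3,3]); th=np.arctan2(np.hypot(q[0],q[1]),q[2])
    return q[:2]/np.hypot(q[0],q[1])*th*c['fx']+[c['cx'],c['cy']]
E
python3 - <<'E'
from h import *
for n,uv,z in [('rocker',(371,299),.044),('stripfar',(387,192),.074),('stripnear',(368,312),.042),('fFL',(167,311),.04),('fFR',(234,304),.04),('fBR',(228,201),.04),('fBL',(160,208),.04),('tab',(200,301),.06),('lamp',(300,185),.0),('cut',(298,258),0.01),('driverhandle',(288,324),.02),('drivertip',(315,278),.005)]:
    print(n,at('top',uv,z))
print('rocker scene',at('scene',(342,321),.045),'tab',at('scene',(186,252),.055))
print(Ro.from_rotvec(bot.state()['tool_rot']).as_matrix().round(3))
E
```

```text
rocker [ 0.4439 -0.0959  0.044 ]
stripfar [ 0.689  -0.1263  0.074 ]
stripnear [ 0.4141 -0.0896  0.042 ]
fFL [0.4038 0.3725 0.04  ]
fFR [0.4239 0.2191 0.04  ]
fBR [0.6649 0.2451 0.04  ]
fBL [0.6438 0.4049 0.04  ]
tab [0.4287 0.2931 0.06  ]
lamp [0.7175 0.0781 0.    ]
cut [0.5368 0.0766 0.01  ]
driverhandle [0.381  0.0944 0.02  ]
drivertip [0.4904 0.0347 0.005 ]
rocker scene [ 0.4431 -0.0983  0.045 ] tab [0.423  0.2808 0.055 ]
[[-0.941  0.338 -0.   ]
 [ 0.338  0.941 -0.001]
 [ 0.    -0.001 -1.   ]]
```

apply_moves([
  {"delta_rot": [0,0,0],"travel": [-28,-34,6],"hand": 0},
  {"delta_rot": [0,0,0],"travel": [-28,-34,6],"hand": 0},
  {"delta_rot": [0,0,0],"travel": [-28,-34,6],"hand": 0},
  {"delta_rot": [0,0,0],"travel": [-28,-34,6],"hand": 0},
  {"delta_rot": [0,0,0],"travel": [-28,-34,6],"hand": 0},
  {"delta_rot": [0,0,0],"travel": [-28,-34,6],"hand": 0},
  {"delta_rot": [0,0,0],"travel": [-28,-34,6],"hand": 0},
  {"delta_rot": [0,0,0],"travel": [-28,-34,6],"hand": 0},
])

```text
clock: 0.9
eef_pos: [0.3302, 0.2548, 0.1744]
tool_rot: [0.538, 3.095, -0.0]
force: [0.8, -0.3, 0.3]
opening: 0.0271
grip_force: 0.0
```

apply_moves([
  {"delta_rot": [0,0,0],"travel": [-28,-34,6],"hand": 0},
  {"delta_rot": [0,0,0],"travel": [-28,-34,6],"hand": 0},
  {"delta_rot": [0,0,0],"travel": [-28,-34,6],"hand": 0},
  {"delta_rot": [0,0,0],"travel": [-28,-34,6],"hand": 0},
  {"delta_rot": [0,0,0],"travel": [-28,-34,6],"hand": 0},
  {"delta_rot": [0,0,0],"travel": [-28,-34,6],"hand": 0},
  {"delta_rot": [0,0,0],"travel": [-28,-34,6],"hand": 0},
  {"delta_rot": [0,0,0],"travel": [-28,-34,6],"hand": 0},
])

```text
clock: 1.7
eef_pos: [0.4492, -0.0771, 0.1263]
tool_rot: [-0.539, -3.095, -0.0]
force: [0.1, 0.7, 0.5]
opening: 0.0006
grip_force: 0.0
```

apply_moves([
  {"delta_rot": [0,0,8.5],"travel": [0,0,0],"hand": 0},
  {"delta_rot": [0,0,8.5],"travel": [0,0,0],"hand": 0},
  {"delta_rot": [0,0,8.5],"travel": [0,0,0],"hand": 0},
  {"delta_rot": [0,0,8.5],"travel": [0,0,0],"hand": 0},
  {"delta_rot": [0,0,8.5],"travel": [0,0,0],"hand": 0},
  {"delta_rot": [0,0,8.5],"travel": [0,0,0],"hand": 0},
  {"delta_rot": [0,0,8.5],"travel": [0,0,0],"hand": 0},
  {"delta_rot": [0,0,8.5],"travel": [0,0,0],"hand": 0},
])

```text
clock: 2.5
eef_pos: [0.4488, -0.0752, 0.1265]
tool_rot: [-2.184, -2.258, 0.0]
force: [-0.2, 0.3, -0.3]
opening: 0.0006
grip_force: 0.0
```

apply_moves([
  {"delta_rot": [0,0,8.5],"travel": [0,0,0],"hand": 0},
  {"delta_rot": [0,0,0],"travel": [0,0,0],"hand": 0},
  {"delta_rot": [0,0,0],"travel": [0,0,0],"hand": 0},
])

```text
clock: 2.8
eef_pos: [0.4488, -0.0752, 0.1266]
tool_rot: [-2.335, -2.102, 0.0]
force: [-0.9, -0.4, -0.9]
opening: 0.0005
grip_force: 0.0
```

Run:
```python
from h import *
import pickle
s=bot.state(); im=bot.get_image("wrist"); pickle.dump(s,open('s1.pkl','wb'))
cv2.imwrite("pics/w1.png",im); R=Ro.from_rotvec(s['tool_rot']).as_matrix()
print(s['clock'],s['eef_pos'],R.round(3),s['joint_pos'].round(2),s['force']); print(proj(s['eef_pos'],s), proj([.444,-.096,.044],s))
```

```text
2.8 [ 0.44883837 -0.0751864   0.12657715] [[ 0.105  0.994 -0.   ]
 [ 0.994 -0.105  0.   ]
 [-0.    -0.    -1.   ]] [-0.19  0.33  2.06 -0.    0.75 -0.09] [-0.93464425 -0.41264918 -0.87355096]
[322.82693453 289.77170954] [319.32350433 273.17914846]
```

View pics/w1.png

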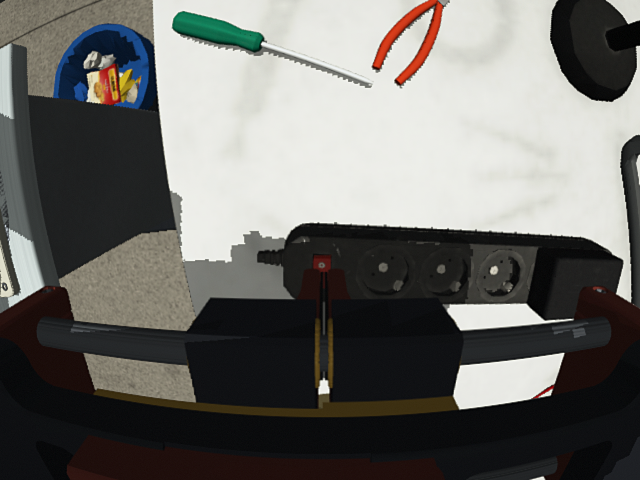

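Run:
```python
import cv2
im=cv2.imread("pics/w1.png")[215:305,270:390]
cv2.imwrite("pics/w1c.png",cv2.resize(im,None,fx=6,fy=6,interpolation=cv2.INTER_NEAREST))
```

```text
(no output)
```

View pics/w1c.png

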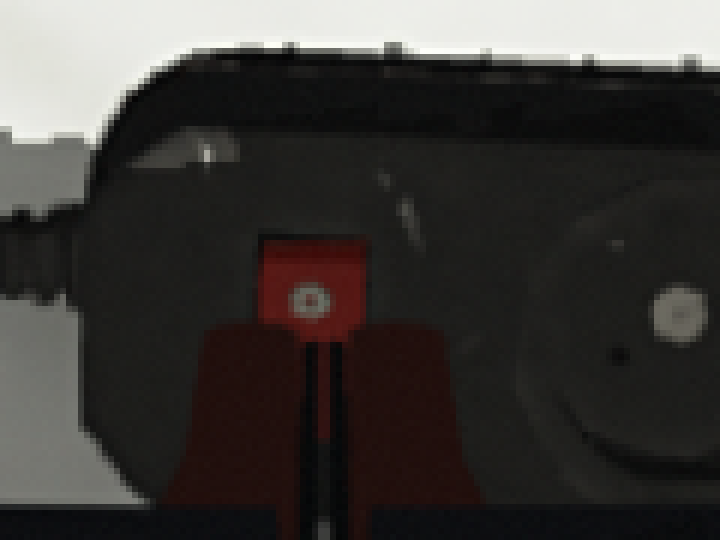

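Run:
```python
from h import *
import pickle
s=pickle.load(open('s1.pkl','rb')); R=Ro.from_rotvec(s['tool_rot']).as_matrix()
e=at('wrist',(322.2,258.7),.047,s); print(e, 'tool frame',(R.T@(e-s['eef_pos'])).round(4), 'well edge',at('wrist',(322.2,254.6),.042,s))
for d in (8,10,12): print(proj(s['eef_pos']+R[:,0]*d/1e3,s))
# strip top -x edge in crop pixels
p=[at('wrist',(270+x/6,215+y/6),.042,s) for x,y in((300,132),(700,146))];print(p)
```

```text
[ 0.4472 -0.0847  0.047 ] tool frame [-0.0096 -0.0006  0.0796] well edge [ 0.4474 -0.0833  0.042 ]
[322.83282101 273.87282039]
[322.83444239 269.81774685]
[322.83612543 265.73168081]
[array([ 0.4472, -0.0706,  0.042 ]), array([ 0.493, -0.077,  0.042])]
```

apply_moves([
  {"delta_rot": [0,0,0],"travel": [-2.6,-0.6,18],"hand": 0},
  {"delta_rot": [0,0,0],"travel": [0,0,18],"hand": 0},
  {"delta_rot": [0,0,0],"travel": [0,0,18],"hand": 0},
  {"delta_rot": [0,0,0],"travel": [0,0,18],"hand": 0},
  {"delta_rot": [0,0,0],"travel": [0,0,3],"hand": 0},
  {"delta_rot": [0,0,0],"travel": [0,0,0.8],"hand": 0},
  {"delta_rot": [0,0,0],"travel": [0,0,0.8],"hand": 0},
  {"delta_rot": [0,0,0],"travel": [0,0,0.8],"hand": 0},
])

```text
clock: 3.65
eef_pos: [0.4487, -0.0778, 0.05]
tool_rot: [2.338, 2.097, 0.001]
force: [-0.1, -0.8, -0.1]
opening: 0.0006
grip_force: 0.0
```

apply_moves([
  {"delta_rot": [0,0,0],"travel": [0,0,0.8],"hand": 0},
  {"delta_rot": [0,0,0],"travel": [0,0,0.8],"hand": 0},
  {"delta_rot": [0,0,0],"travel": [0,0,0.8],"hand": 0},
  {"delta_rot": [0,0,0],"travel": [0,0,0.8],"hand": 0},
])

```text
clock: 4.05
eef_pos: [0.4484, -0.0776, 0.0463]
tool_rot: [2.339, 2.097, 0.001]
force: [-0.6, 3.9, 4.6]
opening: 0.0005
grip_force: 2.8
```

Contact as expected; continue to about 43.3 mm.

apply_moves([
  {"delta_rot": [0,0,0],"travel": [0,0,0.8],"hand": 0},
  {"delta_rot": [0,0,0],"travel": [0,0,0.8],"hand": 0},
  {"delta_rot": [0,0,0],"travel": [0,0,0.8],"hand": 0},
  {"delta_rot": [0,0,0],"travel": [0,0,0.4],"hand": 0},
  {"delta_rot": [0,0,0],"travel": [0,0,0],"hand": 0},
  {"delta_rot": [0,0,0],"travel": [0,0,0],"hand": 0},
])

```text
clock: 4.65
eef_pos: [0.4486, -0.0772, 0.0436]
tool_rot: [2.34, 2.096, 0.002]
force: [1.0, 5.9, 6.4]
opening: 0.0006
grip_force: 3.4
```

apply_moves([
  {"delta_rot": [0,0,0],"travel": [0,0,0.4],"hand": 0},
  {"delta_rot": [0,0,0],"travel": [0,0,0],"hand": 0},
  {"delta_rot": [0,0,0],"travel": [0,0,0],"hand": 0},
  {"delta_rot": [0,0,0],"travel": [0,0,0],"hand": 0},
])

```text
clock: 5.05
eef_pos: [0.4486, -0.0772, 0.0435]
tool_rot: [2.34, 2.096, 0.002]
force: [1.0, 6.0, 9.5]
opening: 0.0005
grip_force: 5.4
```

apply_moves([
  {"delta_rot": [0,0,0],"travel": [0,0,-10],"hand": 0},
  {"delta_rot": [0,0,0],"travel": [0,0,-20],"hand": 0},
  {"delta_rot": [0,0,0],"travel": [20,0,-30],"hand": 0},
  {"delta_rot": [0,0,0],"travel": [25,0,-20],"hand": 0},
  {"delta_rot": [0,0,0],"travel": [0,0,0],"hand": 0},
])

```text
clock: 5.55
eef_pos: [0.4549, -0.0318, 0.1255]
tool_rot: [2.335, 2.097, 0.006]
force: [-0.1, -0.1, 0.2]
opening: 0.0001
grip_force: 0.0
```

Run:
```python
from h import *
s=bot.state(); im=bot.get_image("wrist"); cv2.imwrite("pics/w2f.png",im)
u,v=proj([.445,-.095,.044],s).astype(int);print(u,v,s['eef_pos'])
c=im[v-40:v+40,u-60:u+60]
cv2.imwrite("pics/w2.png",cv2.resize(c,None,fx=6,fy=6,interpolation=cv2.INTER_NEAREST))
```

```text
318 327 [ 0.45488554 -0.03183401  0.12548613]
```

View pics/w2.png

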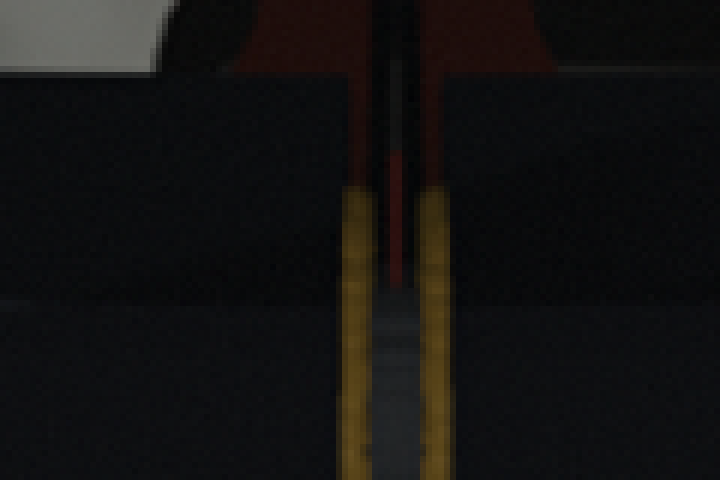

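apply_moves([
  {"delta_rot": [0,0,0],"travel": [-40,0,0],"hand": 0},
  {"delta_rot": [0,0,0],"travel": [-40,0,0],"hand": 0},
  {"delta_rot": [0,0,0],"travel": [0,0,0],"hand": 0},
])

```text
clock: 5.9
eef_pos: [0.4432, -0.1161, 0.122]
tool_rot: [-2.343, -2.093, 0.002]
force: [-0.3, -0.2, -0.2]
opening: 0.0004
grip_force: 0.0
```

Run:
```python
from h import *
import pickle
s=bot.state(); im=bot.get_image("wrist"); cv2.imwrite("pics/w3f.png",im); pickle.dump(s,open('s3.pkl','wb'))
u,v=proj([.445,-.095,.044],s).astype(int);print(u,v,s['eef_pos'])
c=im[v-30:v+30,u-40:u+40]
cv2.imwrite("pics/w3.png",cv2.resize(c,None,fx=9,fy=9,interpolation=cv2.INTER_NEAREST))
```

```text
322 214 [ 0.44324964 -0.11613537  0.12199108]
```

View pics/w3.png

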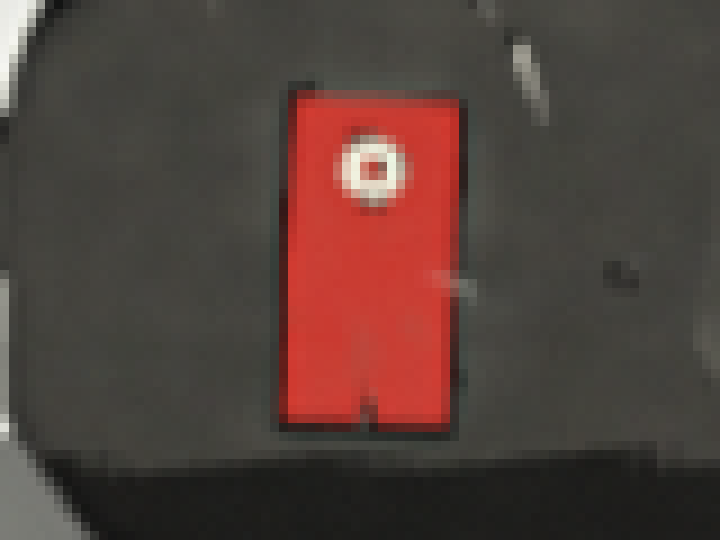

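Run:
```python
from h import *
import pickle
s=pickle.load(open('s3.pkl','rb'))
for z1,z2,n in((.042,.0465,'off'),(.047,.042,'on')):
    a=at('wrist',(322-40+373/9,214-30+95/9),z1,s);b=at('wrist',(322-40+368/9,214-30+426/9),z2,s);print(n,a,b,np.linalg.norm((a-b)[:2]))
```

```text
off [ 0.4472 -0.082   0.042 ] [ 0.4442 -0.1057  0.0465] 0.023889118861942147
on [ 0.4473 -0.0814  0.047 ] [ 0.4441 -0.1067  0.042 ] 0.025501568579207046
```

apply_moves([
  {"delta_rot": [0,0,0],"travel": [42,1.3,0],"hand": 0},
  {"delta_rot": [0,0,0],"travel": [0,0,24],"hand": 0},
  {"delta_rot": [0,0,0],"travel": [0,0,24],"hand": 0},
  {"delta_rot": [0,0,0],"travel": [0,0,22],"hand": 0},
  {"delta_rot": [0,0,0],"travel": [0,0,5],"hand": 0},
  {"delta_rot": [0,0,0],"travel": [0,0,1.5],"hand": 0},
  {"delta_rot": [0,0,0],"travel": [0,0,0.5],"hand": 0},
  {"delta_rot": [0,0,0],"travel": [0,0,0],"hand": 0},
])

```text
clock: 6.75
eef_pos: [0.4507, -0.071, 0.0466]
tool_rot: [2.339, 2.096, 0.001]
force: [0.5, 0.1, -0.1]
opening: 0.0006
grip_force: 0.0
```

apply_moves([
  {"delta_rot": [0,0,0],"travel": [0,0,0.5],"hand": 0},
  {"delta_rot": [0,0,0],"travel": [0,0,0],"hand": 0},
])

```text
clock: 6.95
eef_pos: [0.4505, -0.071, 0.0459]
tool_rot: [2.339, 2.096, 0.001]
force: [-0.3, -0.5, 0.2]
opening: 0.0005
grip_force: 0.0
```

apply_moves([
  {"delta_rot": [0,0,0],"travel": [0,0,0.5],"hand": 0},
  {"delta_rot": [0,0,0],"travel": [0,0,0],"hand": 0},
])

```text
clock: 7.15
eef_pos: [0.4502, -0.071, 0.045]
tool_rot: [2.339, 2.097, 0.0]
force: [0.3, -0.5, -0.0]
opening: 0.0001
grip_force: 0.0
```

apply_moves([
  {"delta_rot": [0,0,0],"travel": [-4,1,0],"hand": 0},
  {"delta_rot": [0,0,0],"travel": [0,0,0],"hand": 0},
])

```text
clock: 7.35
eef_pos: [0.4509, -0.0754, 0.0449]
tool_rot: [2.339, 2.097, 0.0]
force: [-0.3, 0.6, -0.0]
opening: 0.0006
grip_force: 0.0
```

apply_moves([
  {"delta_rot": [0,0,0],"travel": [0,0,0.6],"hand": 0},
  {"delta_rot": [0,0,0],"travel": [0,0,0.6],"hand": 0},
  {"delta_rot": [0,0,0],"travel": [0,0,0],"hand": 0},
])

```text
clock: 7.65
eef_pos: [0.4507, -0.075, 0.0436]
tool_rot: [2.339, 2.097, -0.0]
force: [0.5, -0.1, 0.5]
opening: 0.0003
grip_force: 0.3
```

apply_moves([
  {"delta_rot": [0,0,0],"travel": [0,0,0.6],"hand": 0},
  {"delta_rot": [0,0,0],"travel": [0,0,0],"hand": 0},
])

```text
clock: 7.85
eef_pos: [0.4507, -0.075, 0.0433]
tool_rot: [2.339, 2.097, -0.0]
force: [-0.8, -0.1, 5.5]
opening: 0.0006
grip_force: 2.3
```

apply_moves([
  {"delta_rot": [0,0,0],"travel": [0,0,0.6],"hand": 0},
  {"delta_rot": [0,0,0],"travel": [0,0,0],"hand": 0},
  {"delta_rot": [0,0,0],"travel": [0,0,0],"hand": 0},
  {"delta_rot": [0,0,0],"travel": [0,0,0],"hand": 0},
])

```text
clock: 8.25
eef_pos: [0.4508, -0.0751, 0.043]
tool_rot: [2.339, 2.097, 0.0]
force: [-2.0, -1.4, 9.7]
opening: 0.0003
grip_force: 4.8
```

apply_moves([
  {"delta_rot": [0,0,0],"travel": [0,0,-10],"hand": 0},
  {"delta_rot": [0,0,0],"travel": [0,0,-30],"hand": 0},
  {"delta_rot": [0,0,0],"travel": [0,0,-40],"hand": 0},
])

```text
clock: 8.55
eef_pos: [0.4493, -0.0746, 0.1224]
tool_rot: [-2.337, -2.095, 0.004]
force: [0.4, -0.5, -0.3]
opening: 0.0002
grip_force: 0.0
```

Run:
```python
from h import *
s=bot.state();R=Ro.from_rotvec(s['tool_rot']).as_matrix();print(s['eef_pos'],s['clock'],R.round(3))
```

```text
[ 0.44927894 -0.07464911  0.12242227] 8.55 [[ 0.109  0.994 -0.004]
 [ 0.994 -0.109  0.001]
 [ 0.    -0.004 -1.   ]]
```

apply_moves([
  {"delta_rot": [0,0,0],"travel": [44,-12.4,0],"hand": 0},
  {"delta_rot": [0,0,0],"travel": [44,-12.4,0],"hand": 0},
  {"delta_rot": [0,0,0],"travel": [44,-12.4,0],"hand": 0},
  {"delta_rot": [0,0,0],"travel": [44,-12.4,0],"hand": 0},
  {"delta_rot": [0,0,0],"travel": [44,-12.4,0],"hand": 0},
  {"delta_rot": [0,0,0],"travel": [44,-12.4,0],"hand": 0},
  {"delta_rot": [0,0,0],"travel": [44,-12.4,0],"hand": 0},
  {"delta_rot": [0,0,0],"travel": [44,-12.4,0],"hand": 0},
])

```text
clock: 9.35
eef_pos: [0.3897, 0.2876, 0.1229]
tool_rot: [2.339, 2.097, 0.001]
force: [1.4, -0.6, -0.3]
opening: 0.0002
grip_force: 0.0
```

apply_moves([
  {"delta_rot": [0,0,-6.5],"travel": [0,0,0],"hand": 0},
  {"delta_rot": [0,0,-6.5],"travel": [0,0,0],"hand": 0},
  {"delta_rot": [0,0,0],"travel": [0,0,0],"hand": 0},
  {"delta_rot": [0,0,0],"travel": [0,0,0],"hand": 0},
])

```text
clock: 9.75
eef_pos: [0.3904, 0.2856, 0.1227]
tool_rot: [-2.091, -2.345, -0.0]
force: [0.0, -0.2, 1.3]
opening: 0.0006
grip_force: 0.0
```

Run:
```python
from h import *
import pickle
s=bot.state(); im=bot.get_image("wrist"); cv2.imwrite("pics/w4.png",im); pickle.dump(s,open('s4.pkl','wb'))
print(s['clock'],s['eef_pos'],Ro.from_rotvec(s['tool_rot']).as_matrix().round(3),s['joint_pos'].round(2))
```

```text
9.75 [0.39038089 0.28561796 0.1226729 ] [[-0.114  0.993  0.   ]
 [ 0.993  0.114  0.   ]
 [ 0.     0.    -1.   ]] [0.61 0.37 2.01 0.   0.76 0.49]
```

View pics/w4.png

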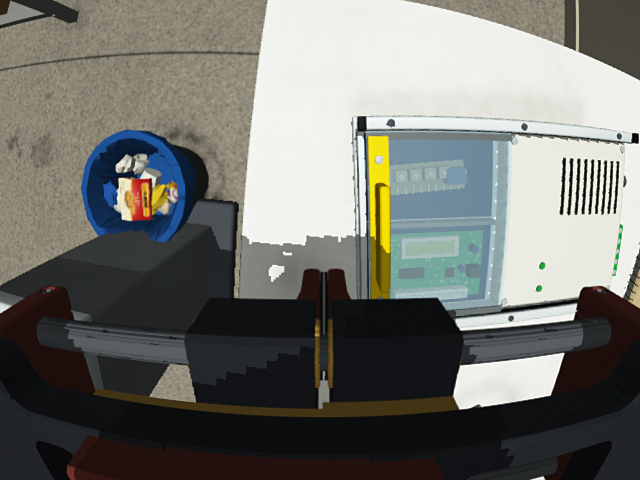

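Run:
```python
from h import *
import pickle
s=pickle.load(open('s4.pkl','rb'))
for n,uv,z in [('tabLtop',(377,183),.062),('tabRtop',(375,293),.062),('fFL',(357,118),.04),('fBL',(638,134),.04),('relay',(456,175),.025),('boardfront',(394,180),.022),('tip',(324,270),.04)]:
    p=at('wrist',uv,z,s); print(n,p)
```

```text
tabLtop [0.4177 0.3333 0.062 ]
tabRtop [0.4272 0.2623 0.062 ]
fFL [0.4025 0.3726 0.04  ]
fBL [0.6486 0.4129 0.04  ]
relay [0.4812 0.3443 0.025 ]
boardfront [0.436  0.3337 0.022 ]
tip [0.3931 0.2669 0.04  ]
```

apply_moves([
  {"delta_rot": [0,0,0],"travel": [7.6,4,25],"hand": 0},
  {"delta_rot": [0,0,0],"travel": [0,0,25],"hand": 0},
  {"delta_rot": [0,0,0],"travel": [0,0,24.7],"hand": 0},
  {"delta_rot": [0,0,0],"travel": [0,0,0],"hand": 0},
  {"delta_rot": [0,0,0],"travel": [0.3,10,0],"hand": 0},
  {"delta_rot": [0,0,0],"travel": [0.2,5,0],"hand": 0},
  {"delta_rot": [0,0,0],"travel": [0.2,5,0],"hand": 0},
  {"delta_rot": [0,0,0],"travel": [0.2,5,0],"hand": 0},
])

```text
clock: 10.6
eef_pos: [0.4191, 0.2978, 0.0487]
tool_rot: [2.087, 2.348, 0.002]
force: [-1.1, 0.5, 1.3]
opening: 0.0006
grip_force: 0.8
```

apply_moves([
  {"delta_rot": [0,0,0],"travel": [0.3,8,0],"hand": 0},
  {"delta_rot": [0,0,0],"travel": [0.3,8,0],"hand": 0},
  {"delta_rot": [0,0,0],"travel": [0.3,8,0],"hand": 0},
  {"delta_rot": [0,0,0],"travel": [0.3,8,0],"hand": 0},
  {"delta_rot": [0,0,0],"travel": [0.3,8,0],"hand": 0},
  {"delta_rot": [0,0,0],"travel": [0.3,8,0],"hand": 0},
  {"delta_rot": [0,0,0],"travel": [0.3,8,0],"hand": 0},
  {"delta_rot": [0,0,0],"travel": [0.3,8,0],"hand": 0},
])

```text
clock: 11.4
eef_pos: [0.4822, 0.3076, 0.0477]
tool_rot: [-2.087, -2.348, 0.0]
force: [-1.3, 0.9, 0.6]
opening: 0.0002
grip_force: 0.9
```

apply_moves([
  {"delta_rot": [0,0,0],"travel": [0.2,5,0],"hand": 0},
  {"delta_rot": [0,0,0],"travel": [0.2,5,0],"hand": 0},
  {"delta_rot": [0,0,0],"travel": [0.2,5,0],"hand": 0},
  {"delta_rot": [0,0,0],"travel": [0.2,5,0],"hand": 0},
  {"delta_rot": [0,0,0],"travel": [0,1.5,0],"hand": 0},
  {"delta_rot": [0,0,0],"travel": [0,1.5,0],"hand": 0},
  {"delta_rot": [0,0,0],"travel": [0,1.5,0],"hand": 0},
  {"delta_rot": [0,0,0],"travel": [0,1.5,0],"hand": 0},
])

```text
clock: 12.2
eef_pos: [0.5072, 0.3113, 0.0477]
tool_rot: [-2.087, -2.348, 0.0]
force: [-1.0, 0.3, 0.8]
opening: 0.0005
grip_force: 0.8
```

apply_moves([
  {"delta_rot": [0,0,0],"travel": [0,1.5,0],"hand": 0},
  {"delta_rot": [0,0,0],"travel": [0,1.5,0],"hand": 0},
  {"delta_rot": [0,0,0],"travel": [0,1,0],"hand": 0},
])

```text
clock: 12.5
eef_pos: [0.5114, 0.3118, 0.0478]
tool_rot: [2.087, 2.348, 0.0]
force: [-1.7, 0.6, -0.3]
opening: 0.0006
grip_force: 0.8
```

apply_moves([
  {"delta_rot": [0,0,0],"travel": [0,1.5,0],"hand": 0},
  {"delta_rot": [0,0,0],"travel": [0,1.5,0],"hand": 0},
  {"delta_rot": [0,0,0],"travel": [0,1,0],"hand": 0},
])

```text
clock: 12.8
eef_pos: [0.5154, 0.3123, 0.0478]
tool_rot: [2.087, 2.348, 0.0]
force: [-0.7, 0.6, -0.4]
opening: 0.0003
grip_force: 0.8
```

apply_moves([
  {"delta_rot": [0,0,0],"travel": [0,1,0],"hand": 0},
  {"delta_rot": [0,0,0],"travel": [0,1,0],"hand": 0},
])

```text
clock: 13.0
eef_pos: [0.5173, 0.3125, 0.0478]
tool_rot: [-2.087, -2.348, 0.0]
force: [-0.4, 0.8, -0.2]
opening: 0.0005
grip_force: 0.8
```

apply_moves([
  {"delta_rot": [0,0,0],"travel": [0,1,0],"hand": 0},
  {"delta_rot": [0,0,0],"travel": [0,1,0],"hand": 0},
])

```text
clock: 13.2
eef_pos: [0.5192, 0.3128, 0.0478]
tool_rot: [-2.087, -2.348, 0.0]
force: [-2.2, 1.1, 0.8]
opening: 0.0003
grip_force: 0.8
```

apply_moves([
  {"delta_rot": [0,0,0],"travel": [0,1,0],"hand": 0},
  {"delta_rot": [0,0,0],"travel": [0,1,0],"hand": 0},
])

```text
clock: 13.4
eef_pos: [0.5199, 0.3128, 0.0477]
tool_rot: [-2.086, -2.347, 0.004]
force: [-8.7, 1.6, 5.7]
opening: 0.0002
grip_force: 4.3
```

apply_moves([
  {"delta_rot": [0,0,0],"travel": [0,1,0],"hand": 0},
  {"delta_rot": [0,0,0],"travel": [0,1,0],"hand": 0},
])

```text
clock: 13.6
eef_pos: [0.52, 0.3128, 0.0477]
tool_rot: [-2.085, -2.345, 0.009]
force: [-15.9, 1.8, 10.9]
opening: 0.0001
grip_force: 7.7
```

apply_moves([
  {"delta_rot": [0,0,0],"travel": [0,1,0],"hand": 0},
  {"delta_rot": [0,0,0],"travel": [0,1,0],"hand": 0},
])

```text
clock: 13.8
eef_pos: [0.5201, 0.3127, 0.0476]
tool_rot: [-2.084, -2.344, 0.014]
force: [-22.5, 2.2, 17.4]
opening: 0.0003
grip_force: 11.0
```

apply_moves([
  {"delta_rot": [0,0,0],"travel": [0,-6,0],"hand": 0},
  {"delta_rot": [0,0,0],"travel": [0,-10,-5],"hand": 0},
  {"delta_rot": [0,0,0],"travel": [-5,-15,-20],"hand": 0},
  {"delta_rot": [0,0,0],"travel": [-5,-14,-20],"hand": 0},
  {"delta_rot": [0,0,0],"travel": [0,0,0],"hand": 0},
  {"delta_rot": [0,0,0],"travel": [0,0,0],"hand": 0},
])

```text
clock: 14.4
eef_pos: [0.4824, 0.2985, 0.0934]
tool_rot: [2.086, 2.347, 0.004]
force: [0.1, 0.1, -0.6]
opening: 0.0003
grip_force: 0.0
```

Run:
```python
from h import *
import pickle
s=bot.state(); im=bot.get_image("wrist"); cv2.imwrite("pics/w5.png",im); pickle.dump(s,open('s5.pkl','wb'))
print(s['clock'],s['eef_pos'],Ro.from_rotvec(s['tool_rot']).as_matrix().round(3))
h=cv2.cvtColor(im,cv2.COLOR_BGR2HSV)
print(proj([.481,.344,.025],s))
```

```text
14.4 [0.48238845 0.29848244 0.09344107] [[-0.117  0.993  0.002]
 [ 0.993  0.117  0.001]
 [ 0.001  0.002 -1.   ]]
[329.31171181 179.57913694]
```

View pics/w5.png

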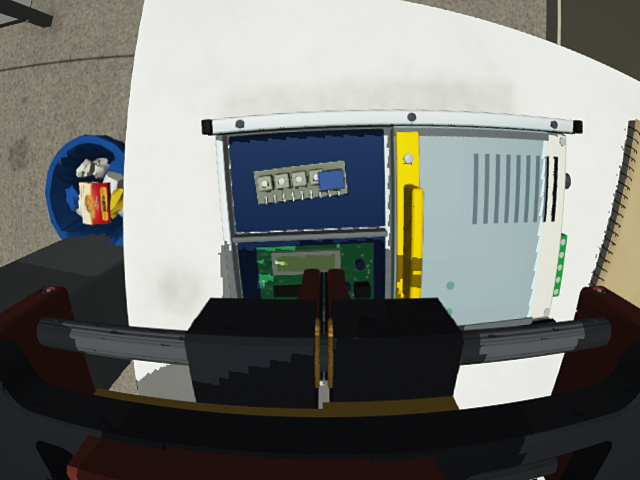

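apply_moves([
  {"delta_rot": [0,0,0],"travel": [23,2.4,0],"hand": 0},
  {"delta_rot": [0,0,0],"travel": [22.2,2.4,0],"hand": 0},
  {"delta_rot": [0,0,0],"travel": [0,0,20],"hand": 0},
  {"delta_rot": [0,0,0],"travel": [0,0,18],"hand": 0},
  {"delta_rot": [0,0,0],"travel": [0,0,10],"hand": 0},
  {"delta_rot": [0,0,0],"travel": [0,0,0],"hand": 0},
  {"delta_rot": [0,0,0],"travel": [0,0,0],"hand": 0},
])

```text
clock: 15.15
eef_pos: [0.4813, 0.3436, 0.0445]
tool_rot: [-2.087, -2.348, 0.001]
force: [-0.5, -0.4, -0.9]
opening: 0.0003
grip_force: 0.0
```

Run:
```python
from h import *
import pickle
print('relay', at('wrist',(331,180.5),.025,pickle.load(open('s5.pkl','rb'))))
s=bot.state(); im=bot.get_image("wrist");print(s['eef_pos'],s['force'])
o=cv2.resize(im[150:310,220:440],None,fx=3,fy=3,interpolation=cv2.INTER_CUBIC); cv2.imwrite("pics/w6.png",o)
```

```text
relay [0.4821 0.3436 0.025 ]
[0.48127833 0.34360425 0.0445206 ] [-0.51869593 -0.38614115 -0.87890535]
```

View pics/w6.png

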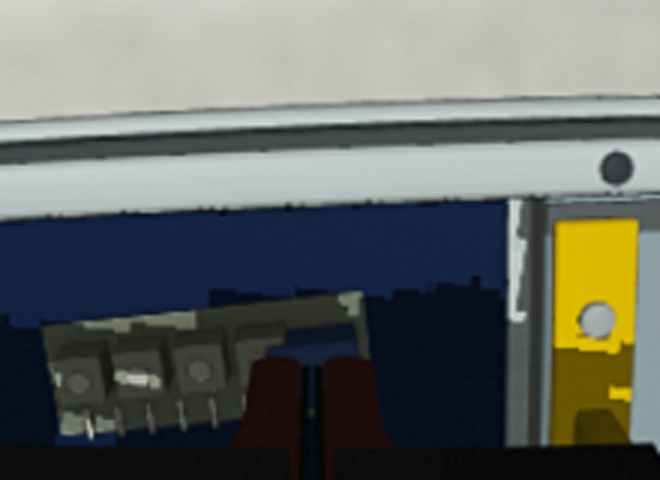

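The fingertips sit centred over the blue relay (crop ~ (315,350)), about 19.5 mm above it. I'll hold there for over two seconds.

apply_moves([
  {"delta_rot": [0,0,0],"travel": [0,0,0],"hand": 0},
  {"delta_rot": [0,0,0],"travel": [0,0,0],"hand": 0},
  {"delta_rot": [0,0,0],"travel": [0,0,0],"hand": 0},
  {"delta_rot": [0,0,0],"travel": [0,0,0],"hand": 0},
  {"delta_rot": [0,0,0],"travel": [0,0,0],"hand": 0},
  {"delta_rot": [0,0,0],"travel": [0,0,0],"hand": 0},
  {"delta_rot": [0,0,0],"travel": [0,0,0],"hand": 0},
  {"delta_rot": [0,0,0],"travel": [0,0,0],"hand": 0},
])

```text
clock: 16.0
eef_pos: [0.4811, 0.3437, 0.0447]
tool_rot: [2.087, 2.348, -0.0]
force: [0.2, -0.6, -0.2]
opening: 0.0005
grip_force: 0.0
```

apply_moves([
  {"delta_rot": [0,0,0],"travel": [0,0,0],"hand": 0},
  {"delta_rot": [0,0,0],"travel": [0,0,0],"hand": 0},
  {"delta_rot": [0,0,0],"travel": [0,0,0],"hand": 0},
  {"delta_rot": [0,0,0],"travel": [0,0,0],"hand": 0},
  {"delta_rot": [0,0,0],"travel": [0,0,0],"hand": 0},
  {"delta_rot": [0,0,0],"travel": [0,0,0],"hand": 0},
  {"delta_rot": [0,0,0],"travel": [0,0,0],"hand": 0},
  {"delta_rot": [0,0,0],"travel": [0,0,0],"hand": 0},
])

```text
clock: 16.8
eef_pos: [0.4811, 0.3437, 0.0448]
tool_rot: [2.087, 2.348, 0.0]
force: [-0.2, 0.5, -0.1]
opening: 0.0003
grip_force: 0.0
```

apply_moves([
  {"delta_rot": [0,0,0],"travel": [0,0,0],"hand": 0},
  {"delta_rot": [0,0,0],"travel": [0,0,0],"hand": 0},
  {"delta_rot": [0,0,0],"travel": [0,0,0],"hand": 0},
  {"delta_rot": [0,0,0],"travel": [0,0,0],"hand": 0},
  {"delta_rot": [0,0,0],"travel": [0,0,0],"hand": 0},
  {"delta_rot": [0,0,0],"travel": [0,0,0],"hand": 0},
  {"delta_rot": [0,0,0],"travel": [0,0,0],"hand": 0},
  {"delta_rot": [0,0,0],"travel": [0,0,0],"hand": 0},
])

```text
clock: 17.6
eef_pos: [0.4811, 0.3437, 0.0448]
tool_rot: [2.087, 2.348, -0.0]
force: [-0.1, -0.3, -0.4]
opening: 0.0006
grip_force: 0.0
```

```bash
python3 -c "
from station import bot
print(bot.state()['eef_pos'],bot.job_done())"
```

```text
the job is handed in; nothing more can be done
[0.4810722  0.34368112 0.04477587] None
```

I handed the job in at about 17.6 s: the rocker was pressed to about 43 mm (off, judged from press depth and a wrist-camera view, as its angle isn't reported), then the cover was pushed back to its end stop, and the fingertips held still for 2.4 s about 20 mm above the blue relay and finished there.

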